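# Fit the valve pin and snap the cap onto the tea tin

### The job

Make the tea tin airtight: take the blue-headed valve pin out of its wooden rest and put it all the way into the opening in the white collar on the tin's lid, then fit the red cap straight down over the pin and collar and press it until it clicks. Keep pressing after the click so that the cap sits fully home on the collar's flange, and finish with the hand still holding the cap firmly pressed down there: do not let go. Leave everything else on the table where it is.

Things in the scene. Friction and masses are not known exactly. Their poses are not given: they have to be found in the camera images.
- tin: small brown tea tin like a card box, 60 x 78 mm wide, 61 mm high, fixed to the table; origin at the centre of its underside, z up. On the middle of its lid is a white plastic valve collar: a flange of diameter 52, 5 thick, and on it an upright stud of diameter 34, 22 high, tapered at its top edge. Four sprung steel balls stand out of the stud by 3, their centres 11.2 above the flange.
- seat (a point): centre of the top face of the collar flange, 66 mm above the table, axes as the tin; the rim of the cap rests on this face when fully home. Going down, the cap meets the balls with its origin about 15 above seat, needs 5 to 10 N at 12 to 14 above, then the force drops away (the click) by 9 above; the balls pull it on down from 7 to 2, and its rim stops hard on the flange.
- mouth (a point): centre of the valve opening in the top of the stud, 88 mm above the table (22 above seat): a round vertical hole of diameter 10.4 and depth 22 with a 2 chamfer
- rest: small square wooden block with a thin black rubber foot, 47 x 47 and 28 mm high, fixed to the table, origin at the centre of its underside; the pin stands in a hole of diameter 11 in its top
- pin: valve pin, 39 mm long, about 30 g, upright in the rest at the start, its disc on the top of the rest (tip 10 above the table). Origin at the tip of its stem, z up towards its head. Steel stem of diameter 8 from 0 to 18, steel disc of diameter 18 from 18 to 21, blue head of diameter 13 from 21 to 39 (grip this). Fully in, the disc lies on the top of the stud and the origin is 18 below mouth.
- cap: red ribbed round plastic cap, diameter 50, 49 mm high, about 60 g, standing open side down on the table. Origin at the centre of its lower rim, z up. Open below: a lip of inner diameter 36 and height 5, above it a chamber of diameter 44 up to 45 from the rim, with room for the seated pin. Its turn about z does not matter.
- choc_bar: chocolate bar in a brown wrapper, 56 x 146 x 11, lying flat near the front edge (mm); a bystander, origin at the centre of its underside
- match_box: small red card box, 48 x 61 x 15, lying flat near the front edge (mm); a bystander, origin at the centre of its underside
- tea_carton: flat beige and brown card box, 64 x 99 x 17, lying behind the work (mm); a bystander, origin at the centre of its underside
- plaster_box: flat white and blue card box, 59 x 77 x 18, lying behind the work (mm); a bystander, origin at the centre of its underside
- jam_jar: jam jar, diameter 69, height 99, behind the work (mm); a bystander, origin at the centre of its underside
- coffee_mug: pink and white mug with a handle, 90 x 122 x 105, standing on the kitchen scale at the back (mm); a bystander, origin at the centre of its underside
Not all that is in view belongs to the job. Of the things shaped like the cap, the red one is meant.

How it is judged (in metres and radians):
On the way, in this order (a step that is already met when the one before it is completed fails the run):
1. the pin is fully in the collar's opening, before the cap goes on (z of pin in the frame of mouth below -0.016 m and horizontal distance between pin and mouth below 0.004 m and angle between pin's own z axis and vertical below 0.15 rad and distance between cap and seat above 0.04 m), for 0.2 s.
2. the cap has snapped fully home over the pin and is kept pressed after the click for half a second (z of pin in the frame of mouth below -0.016 m and horizontal distance between pin and mouth below 0.004 m and angle between pin's own z axis and vertical below 0.15 rad and z of cap in the frame of seat below 0.002 m and horizontal distance between cap and seat below 0.004 m and angle between cap's own z axis and vertical below 0.1 rad and contact force between cap and tin above 6 N and contact force between the fingers and cap above 2 N), for 0.5 s.
At the end, for the whole second after the job is handed in: The pin is in the opening (tip 16 mm or more below the mouth, within 4 mm of its axis, upright) and the cap is home on the flange (within 2 mm in height, 4 mm sideways, level within 0.1 rad), the fingers still on it and pressing it onto the collar with over 6 N through the last second (all of step 2); the arm keeps its last pose, push and grip.
It fails at once if the choc bar or the match box is pushed more than 3 cm or tipped (distance of any of choc_bar, match_box from where it was at the start of the episode above 0.03 m or angle between any of choc_bar, match_box's own z axis and vertical above 0.5 rad).
It fails at once if the tea carton or the plaster box is pushed more than 3 cm or tipped (distance of any of tea_carton, plaster_box from where it was at the start of the episode above 0.03 m or angle between any of tea_carton, plaster_box's own z axis and vertical above 0.5 rad).
It fails at once if the jam jar or the coffee mug is pushed more than 3 cm or tipped (distance of any of jam_jar, coffee_mug from where it was at the start of the episode above 0.03 m or angle between any of jam_jar, coffee_mug's own z axis and vertical above 0.5 rad).
It also fails if it takes over 72 s, if anything falls off the work surface, if the arm or the gripper's body presses on something with over 40 N, if the wrist force passes 120 N, or if a joint passes its speed limit or range.

### The arm

A 6-joint arm with a two-finger parallel gripper is mounted at the origin on a cart in front of the work surface, level with it; the furniture and walls round the work are solid. World frame = base frame: x ahead of the robot, y to its left, z up, the work surface at z = 0. Lengths are in mm, angles in rad, forces in N, time in s.
With the tool pointing down it reaches from about 375 to 825 mm from the base axis. Payload 5.5 kg.
Tool frame: the origin (TCP) lies on the centre line of the jaws, within the pads' length; the fingertips stand 22 mm ahead of it and the grasp point (between the pads) lies 3 mm ahead of it (env.nose_length is the z of the fingertips in the tool frame, in mm); z points along the fingers, y is the line along which they close (so a half turn about z gives the same grasp; the last joint's range is limited). The gripper opens to 85 mm and grips with 20 to 120 N. Pads are 22 mm wide; open, the fingers measure 114 mm over their backs; the gripper's body (76 mm by 85 mm) begins 54 mm behind the grasp point. The pads swing forward as they close: fully open they stand 13 mm farther back than shut.
Start: joints at [1.172, 0.314, -0.047, 1.21, 0, 1.571], TCP at [232.984, 552.914, 253.299] pointing down, gripper open.
Joint ranges: [-2.67, 2.67], [-0.69, 1.73], [-1.03, 1.25], [-2.08, 2.16], [-1.42, 1.45], [-3.14, 3.14]. Speed limits (rad/s): [2.39, 2.39, 3.01, 3.14, 3.14, 3.14].

### API

Orientations are given as a rotation vector (axis times angle).
In Python, from plant import env, jaws, eyes, order, finder, monitor gives the robot as it stands. The module is installed in compiled form; this text tells all that it offers. Calls block until the motion is done:
- env.move_ptp(position, orientation): joint-space move of the TCP to a pose.
- env.move_l(position, attitude=None, rate=150, f_stop=None): straight line of the TCP; attitude=None keeps the orientation; rate is the mean speed in mm/s. With f_stop (N) it stops when the force on the tool has changed by that much, and returns True; else False.
- env.goto_joints(angles): joint-space move.
- jaws.grip(opening, squeeze=None): finger opening in mm; squeeze is the grip in N (None keeps the last); returns when the fingers have stopped.
- env.hold(seconds).
- env.solve_ik(position, orientation): joint angles nearest the present ones, or None.
- eyes.read_camera(name): name is "side" or "top"; returns a dict with "frame" (384x512x3 uint8, red, green, blue), "range_z" (384x512 float32, mm along the optical axis (not along the pixel's ray), 0 where there is no reading), "K" (3x3 intrinsics, pixels), "rvec" (rotation vector, rad) and "tvec" (3), from world to camera coordinates, as OpenCV has them. Camera axes: x right, y down, z forward; pixel columns grow to the right and rows downward; lengths in mm; the calibration is good to about 2 mm. A picture is of the moment at which its call begins.
A pose or a line that the arm cannot do raises env.IKError and nothing moves.
- order.close_job(): hands the job in; it is judged then, once.
Trained networks look in the newest picture that a camera, given by its name, has taken for a name from the list of things; names that differ only in an ending like _2 or _b are one class to them, and where a whole thing is asked for, a point or a joint stands for the part that bears it (a point fixed in the world has none). Each returns a list of dicts, best first, with "conf" (0 to 1); they miss things now and then, are a little off and sometimes report something else, mostly with a low value. They report only what shows in the picture. A call takes as long as a camera call. They do not tell look-alikes from the thing itself.
- finder.silhouettes(camera, query): "pixels" (384x512 bool, what is visible of it) and "point" ([column, row] as shares, 0 to 1, of the picture: columns of its width, rows of its height, amid what is visible of it).
- finder.spot_point(camera, query): "point" ([column, row] as shares, 0 to 1, of the picture: columns of its width, rows of its height: a listed point, or the origin of a listed thing).
Readings, each from a call of its own:
- monitor.current_t(): time.
- monitor.current_qpos(): joint angles.
- monitor.current_joint_vel(): joint speeds.
- monitor.current_tau(): joint torques, N m.
- monitor.current_ee_pos(): TCP position.
- monitor.current_ee_rot(): TCP orientation.
- monitor.current_wrist_force(): force on the tool from outside, world axes, zero at the start.
- monitor.current_wrist_torque(): the same for the moment, N m.
- monitor.current_width(): finger opening in mm.
- monitor.current_finger_force(): force on a finger pad.
Only numpy, scipy, OpenCV 4.12 (cv2) and the standard library are available. Lean on these libraries where they do the work, as an engineer would, in place of code of your own. Each camera call takes 0.05 s, during which the arm holds its last target. There are 200 camera calls.

## Working session

There is one attempt and no reset: what is moved stays moved. The work goes in short steps, each a Python script; the robot and the scene stay as the last script left them, time stands still between calls to the robot, and variables do not carry over. Pictures are saved under pics/ and viewed, at most 10 in all, crops included, and the job is handed in when it is done.

```bash
mkdir -p pics; cat > h.py <<'E'
import numpy as np, cv2
from plant import env, jaws, eyes, order, finder, monitor
def cloud(d):
    z=d["range_z"].astype(float); K=d["K"]; R=cv2.Rodrigues(np.array(d["rvec"],float))[0]; t=np.array(d["tvec"],float).ravel()
    v,u=np.mgrid[:384,:512]
    P=np.stack([(u-K[0,2])/K[0,0]*z,(v-K[1,2])/K[1,1]*z,z],-1)
    W=(P-t)@R; W[z<=0]=np.nan
    return W
E
python3 - <<'E'
from h import *
for c in ("top","side"):
    d=eyes.read_camera(c); cv2.imwrite(f"pics/{c}0.png",cv2.resize(d["frame"][:,:,::-1],(768,576)))
    W=cloud(d); R=cv2.Rodrigues(np.array(d["rvec"],float))[0]
    print(c,"cam at",(-R.T@np.array(d["tvec"]).ravel()).round(), d["K"][0,0])
    for q in ("tin","rest","pin","cap","mouth","seat"):
        if q not in("mouth","seat"):
          for s in finder.silhouettes(c,q)[:3]:
            P=W[s["pixels"]]; P=P[~np.isnan(P[:,0])]
            if len(P)<5: continue
            zt=np.percentile(P[:,2],97); T=P[P[:,2]>zt-4]
            print(q,round(s["conf"],2),len(P),"px",(np.array(s["point"])*[512,384]).round(),"ztop",zt.round(1),"mid",((T.min(0)+T.max(0))/2).round(1),"ext",(T.max(0)-T.min(0)).round(1),d["frame"][s["pixels"]].mean(0).round())
        for s in finder.spot_point(c,q)[:2]: print("  spot",q,round(s["conf"],2),(np.array(s["point"])*[512,384]).round(1))
print(monitor.current_ee_rot(),monitor.current_t())
E
```

```text
top cam at [428. -40. 916.] 420.8377560885247
tin 0.93 1140 px [323. 237.] ztop 88.9 mid [ 487.3 -176.3   88.7] ext [31.2 31.4  7.5] [199. 178. 149.]
  spot tin 0.69 [318.6 235.7]
rest 0.68 441 px [266. 245.] ztop 30.8 mid [477.2 -48.3  30.2] ext [42.2 43.9  6.6] [165. 112.  76.]
rest 0.28 486 px [323. 230.] ztop 89.6 mid [ 487.3 -176.3   89. ] ext [31.2 31.4  6.8] [206. 198. 184.]
  spot rest 0.91 [263.1 241.3]
pin 0.19 2226 px [213.  80.] ztop 140.1 mid [703.9  51.7 385.6] ext [258.6 111.4 499. ] [126.  97.  81.]
  spot pin 0.38 [262.4 240.9]
cap 0.82 528 px [202. 230.] ztop 51.4 mid [491.8  80.8  50. ] ext [47.4 45.8  5.2] [210.  71.  61.]
cap 0.67 305 px [347. 287.] ztop 38.9 mid [ 385.  -219.3   38.1] ext [33.7 33.   6.4] [ 82. 156.  84.]
  spot cap 0.94 [201.8 231.2]
  spot mouth 0.56 [329.4 234. ]
  spot seat 0.96 [325.9 232.7]
  spot seat 0.46 [262.1 239.3]
side cam at [ 437. -807.  452.] 415.8459308803401
tin 0.86 1711 px [210. 240.] ztop 88.5 mid [ 491.1 -177.6   87.5] ext [31.7 30.9  5.7] [171. 149. 121.]
tin 0.4 547 px [205. 222.] ztop 89.2 mid [ 491.2 -177.6   87.8] ext [31.5 30.9  5.2] [198. 189. 178.]
  spot tin 0.96 [210.6 257. ]
rest 0.69 231 px [188. 213.] ztop 29.9 mid [480.1 -82.6  44.3] ext [ 43.9 118.3  36.4] [166. 110.  68.]
  spot rest 0.67 [323.6 178.1]
  spot rest 0.61 [194.4 223.7]
pin 0.39 88 px [197. 208.] ztop 49.7 mid [479.8 -49.8  48.1] ext [10.5 13.6  4.5] [109. 114. 142.]
pin 0.31 784 px [277. 214.] ztop 19.0 mid [658.4 -63.2  17.5] ext [67.4 98.7  4.8] [205. 165. 125.]
cap 0.85 580 px [149. 271.] ztop 38.0 mid [ 389.6 -222.3   36.4] ext [35.5 33.2  4.8] [ 46. 142.  63.]
cap 0.59 545 px [196. 183.] ztop 50.4 mid [495.2  80.2  48.9] ext [48.4 49.3  5. ] [192.  40.  32.]
  spot cap 0.94 [196.2 195.5]
  spot cap 0.6 [148.1 280.1]
  spot mouth 0.67 [205.6 215.2]
  spot seat 0.85 [203.2 222.9]
  spot seat 0.17 [138.8 241.2]
[-6.22241201e-01 -3.07933167e+00 -7.54506275e-05] 1.1
```

View pics/top0.png

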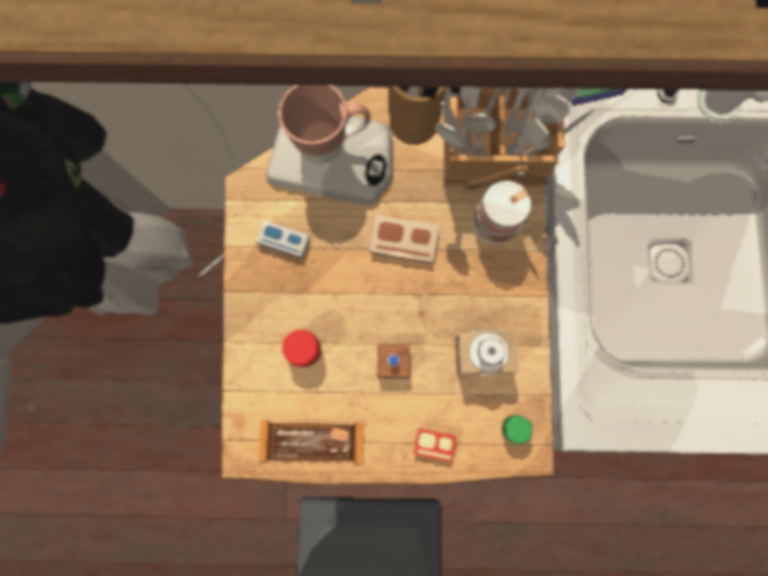

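View pics/side0.png

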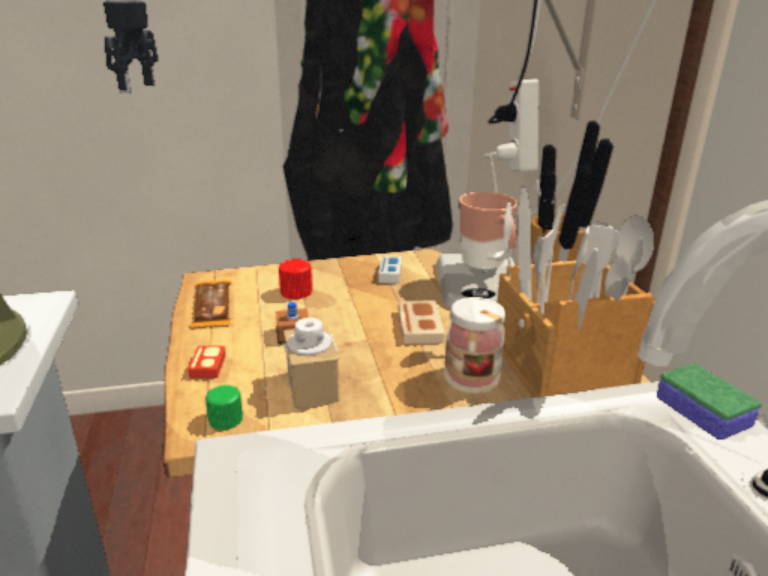

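Top picture: the red cap is at (301,348), the blue pin in its rest at (393,361) and the white collar at (490,350). The green look-alike is at (518,430). In the side view the two cameras differ by about 3 mm in x. I'll grip the pin along x so the side camera still sees it, then measure it against the collar.

```bash
cat >> h.py <<'E'
X=np.pi*np.array([1,1,0])/2**.5   # jaws close along x
Y=np.array([0,-np.pi,0.])         # jaws close along y
def snap(name,c="side",box=None,s=1):
    d=eyes.read_camera(c); f=d["frame"][:,:,::-1]
    if box: f=f[box[1]:box[3],box[0]:box[2]]
    cv2.imwrite(f"pics/{name}.png",cv2.resize(f,None,fx=s,fy=s,interpolation=cv2.INTER_NEAREST)); return d
def st(): print("t",round(monitor.current_t(),1),"tcp",np.round(monitor.current_ee_pos(),1),"w",round(monitor.current_width(),1),"F",np.round(monitor.current_wrist_force(),1),"ff",np.round(monitor.current_finger_force(),1))
E
python3 - <<'E'
from h import *
print(env.nose_length)
for o in (X,-X):
    print(env.solve_ik([478.5,-49,56],o),env.solve_ik([489,-177,116],o),env.solve_ik([493.5,80.5,35],o))
q=monitor.current_qpos()
jaws.grip(40,40)
env.move_ptp([478.5,-49,120],X); st()
print(env.move_l([478.5,-49,56],rate=80,f_stop=8)); st(); print(env.nose_length)
jaws.grip(5,40); st()
env.move_l([478.5,-49,135],rate=100); st()
env.move_l([489.2,-177,160],rate=150); st()
snap("pin1",box=(130,130,290,280),s=4)
E
```

```text
22.0
[-0.10204763  0.26992313 -0.60120013  0.69967307  0.          1.4687487 ] [-0.34729244  0.26376147 -0.44477176  0.8622631   0.          1.22350388] [ 0.16169645  0.32899045 -0.57751056  0.66429532  0.          1.73249277]
[-0.10204763  0.26992313 -0.60120013  0.69967307  0.          1.4687487 ] [-0.34729244  0.26376147 -0.44477176  0.8622631   0.          1.22350388] [ 0.16169645  0.32899045 -0.57751056  0.66429532  0.          1.73249277]
t 4.0 tcp [478.9 -48.4 120.2] w 40.4 F [ 0.2  0.1 -0.3] ff 0.0
False
t 4.9 tcp [478.9 -49.   56.3] w 40.1 F [-0.1  0.1 -0.3] ff 0.0
22.0
t 5.3 tcp [479.  -49.1  56.6] w 10.8 F [-0.3  0.5  5.9] ff 39.0
t 6.2 tcp [478.  -48.9 134.4] w 10.9 F [ 0.6 -1.4 -0.2] ff 39.0
t 7.2 tcp [ 488.8 -176.4  159.6] w 11.1 F [-0.5  0.1 -0.6] ff 39.0
```

View pics/pin1.png

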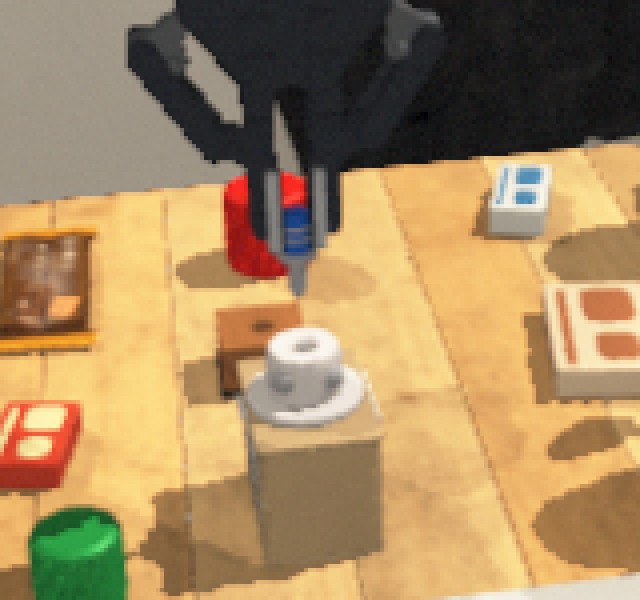

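The pin is upright in the fingers: blue head at (297,230) and tip at (298,295). The stud opening is at (306,347), slightly to the right of the pin. I'll turn this into a relative offset.

```bash
cat >> h.py <<'E'
def ray(d,px,z):
    R=cv2.Rodrigues(np.array(d["rvec"],float))[0]; t=np.array(d["tvec"],float).ravel()
    c=-R.T@t; r=R.T@np.linalg.inv(d["K"])@np.array([px[0],px[1],1.]); return c+r*(z-c[2])/r[2]
def proj(d,P): return cv2.projectPoints(np.array([P],float),np.array(d["rvec"],float),np.array(d["tvec"],float),d["K"],None)[0].ravel()
E
python3 - <<'E'
from h import *
d=snap("x",box=(130,130,290,280),s=4); W=cloud(d); f=d["frame"].astype(int)
tcp=np.array(monitor.current_ee_pos())
b=(f[:,:,2]>f[:,:,0]+40)&(np.abs(W[:,:,0]-489)<25)&(np.abs(W[:,:,1]+177)<40)&(W[:,:,2]>100)
v,u=np.nonzero(b); print("blue n",b.sum(),"px",u.mean(),v.mean(),"med",np.median(W[b],0),"z",np.percentile(W[b][:,2],[3,97]))
for z in range(104,132,3):
    m=(np.abs(W[:,:,2]-z)<1.5)&(np.abs(W[:,:,0]-489)<14)&(np.abs(W[:,:,1]+177)<30)
    if m.sum(): print(z,m.sum(),"x",W[m][:,0].min().round(1),W[m][:,0].max().round(1),"ymin",W[m][:,1].min().round(1))
print("expected tip px",proj(d,tcp-[0,0,46.3]),"seen",[297/4+130,295/4+130])
# collar: stud top and sides
m=(np.abs(W[:,:,2]-88)<2)&(np.abs(W[:,:,0]-490)<25)&(np.abs(W[:,:,1]+177)<25)
P=W[m]; print("stud top",len(P),P[:,2].mean(),((P.min(0)+P.max(0))/2).round(1),P.mean(0).round(1))
# dark hole
g=f.sum(2); box=(slice(210,223),slice(198,216)); print(g[box])
print("hole ray",ray(d,[306/4+130-.5,346/4+130-.5],87).round(1))
m=(W[:,:,2]>69)&(W[:,:,2]<84)&(np.abs(W[:,:,0]-490)<25)&(np.abs(W[:,:,1]+177)<25)
P=W[m]; c,*_=np.linalg.lstsq(np.c_[2*P[:,:2],np.ones(len(P))],(P[:,:2]**2).sum(1),rcond=None); print("stud side circle",c[:2].round(1),np.sqrt(c[2]+c[0]**2+c[1]**2))
E
```

```text
blue n 56 px 203.69642857142858 187.21428571428572 med [ 489.33206596 -180.22787745  147.63238228] z [134.36714179 153.72838771]
113 1 x 492.5 492.5 ymin -174.5
116 6 x 487.1 490.3 ymin -179.6
119 6 x 487.3 492.3 ymin -179.0
122 8 x 486.1 492.6 ymin -179.3
125 7 x 485.8 492.6 ymin -179.1
128 5 x 487.4 492.6 ymin -179.1
131 5 x 484.0 494.3 ymin -183.2
expected tip px [204.02481157 203.02504774] seen [204.25, 203.75]
stud top 131 88.12548855196167 [ 490.1 -177.8   87.9] [ 490.5 -178.1   88.1]
[[348 386 392 402 409 409 404 464 552 552 538 532 529 544 554 561 568 575]
 [318 381 385 389 407 439 476 535 599 592 584 561 528 543 552 557 565 573]
 [363 381 459 548 616 694 698 705 713 711 710 709 689 640 572 553 564 574]
 [461 615 698 707 720 732 732 731 723 716 721 734 730 720 684 610 565 575]
 [631 720 732 733 732 731 715 695 685 662 670 716 734 733 725 692 624 579]
 [721 733 733 729 727 712 651 609 594 579 604 676 724 732 732 727 675 577]
 [732 732 734 728 707 638 531 501 493 485 492 644 730 734 732 723 666 585]
 [720 732 733 732 707 627 523 461 494 545 638 714 733 733 729 710 658 581]
 [643 720 732 733 728 715 703 697 700 706 720 732 734 732 713 666 621 579]
 [525 635 708 724 719 732 733 732 732 727 710 700 707 688 650 613 592 579]
 [474 501 569 616 629 630 660 685 658 639 623 616 625 609 594 583 566 557]
 [460 459 477 487 503 497 536 547 521 505 527 551 553 553 566 585 584 619]
 [432 437 456 470 475 481 479 490 488 484 508 520 515 516 529 552 561 629]]
hole ray [ 491.3 -175.3   87. ]
stud side circle [ 490.3 -180.1] 13.744188463322109
```

```bash
cat >> h.py <<'E'
from scipy.optimize import minimize
def collar_fit(d,x0=(490.5,-177.5)):
    g=cv2.GaussianBlur(d["frame"].sum(2).astype(np.float32),(0,0),.6); a=np.linspace(0,2*np.pi,60,endpoint=False)
    def samp(c,r,z=88):
        P=np.array([[c[0]+k*np.cos(t),c[1]+k*np.sin(t),z] for k in r for t in a])
        q=cv2.projectPoints(P,np.array(d["rvec"],float),np.array(d["tvec"],float),d["K"],None)[0].astype(np.float32)
        return cv2.remap(g,q[:,0,0].reshape(1,-1),q[:,0,1].reshape(1,-1),cv2.INTER_LINEAR)
    cost=lambda c:float(samp(c,[19,20]).mean()+samp(c,[0,2,4]).mean()-2*samp(c,[9,11,13]).mean())
    r=minimize(cost,x0,method="Nelder-Mead",options=dict(initial_simplex=[x0,(x0[0]+3,x0[1]),(x0[0],x0[1]+3)])); return r.x,r.fun
E
python3 - <<'E'
from h import *
d=snap("x2",box=(130,130,290,280),s=4); print(collar_fit(d),collar_fit(d,(488,-176)))
i=cv2.imread("pics/top0.png"); t=eyes.read_camera("top"); t["frame"]=cv2.resize(i,(512,384),interpolation=cv2.INTER_AREA); print("top initial",collar_fit(t,(487.5,-176.5)))
st()
E
```

```text
(array([ 490.60499285, -176.85871666]), np.float64(-379.0885009765625)) (array([ 490.75891898, -176.89197082]), np.float64(-378.8619384765625))
top initial (array([ 488.24425231, -175.70269949]), np.float64(-327.39306640625))
t 7.5 tcp [ 489.1 -176.2  159.9] w 10.8 F [-0.9 -0.3 -0.9] ff 39.0
```

```bash
python3 - <<'E'
from h import *
x,y=490.5,-177.4
env.move_l([x,y,140],rate=60); st()
print(env.move_l([x,y,115.5],rate=30,f_stop=12)); st(); d=snap("pin2",box=(130,130,290,280),s=4)
E
```

```text
t 7.9 tcp [ 490.1 -177.3  139.4] w 10.7 F [-0.4  0.6 -0.3] ff 39.0
True
t 8.7 tcp [ 490.1 -177.3  116.6] w 10.7 F [-1.6 -0.5  5.5] ff 39.7
```

View pics/pin2.png

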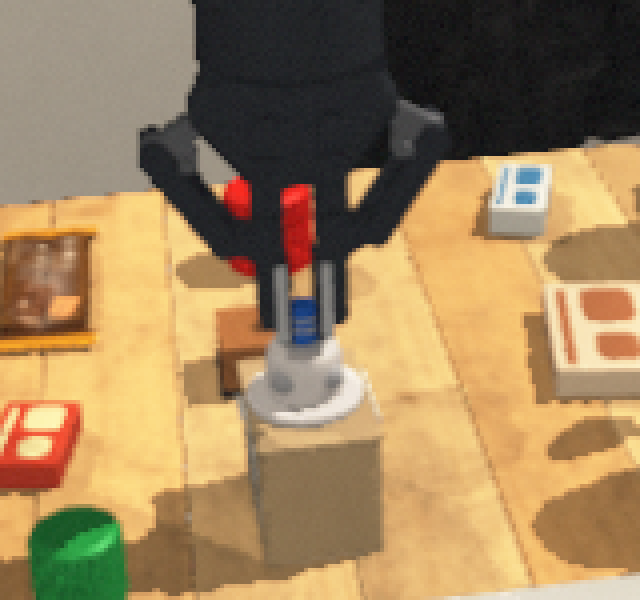

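The pin is seated: contact came at TCP z 116.6, where 116.3 was expected, and the disc lies on the stud at (305,345). The cap has only about 1 mm of clearance, so I'll find the opening's centre by touch. That means nudging the pin sideways inside the opening, once in each grip direction.

```bash
cat >> h.py <<'E'
def probe(c,ax,z,f=4,amp=4):
    e=[]
    for s in (1,-1):
        t=np.array([c[0],c[1],z],float); env.move_l(t,rate=30); env.hold(.1)
        t[ax]+=s*amp; hit=env.move_l(t,rate=8,f_stop=f); p=np.mean([monitor.current_ee_pos()[ax] for _ in range(8)]); e.append(p); print(ax,s,hit,round(p,2),np.round(monitor.current_wrist_force(),1))
    t=np.array([c[0],c[1],z],float); env.move_l(t,rate=30); return sum(e)/2
E
python3 - <<'E'
from h import *
env.hold(.3)
c=[490.5,-177.4]
print("x centre",probe(c,0,117.6)); env.hold(.2); print("rest read",np.mean([monitor.current_ee_pos() for _ in range(8)],0).round(2)); st()
E
```

```text
0 1 True 490.72 [-0.7  0.1 -0.5]
0 -1 True 488.32 [ 1.7 -0.5  1. ]
x centre 489.5211979571008
rest read [ 490.24 -177.33  117.36]
t 10.9 tcp [ 490.2 -177.3  117.4] w 10.8 F [ 0.6 -1.  -1. ] ff 39.2
```

```bash
python3 - <<'E'
from h import *
env.move_l([489.8,-177.4,116.5],rate=30); jaws.grip(40); env.move_l([489.8,-177.4,150],rate=120)
env.move_ptp([489.8,-177.4,150],Y); env.move_l([489.8,-177.4,116.6],rate=80,f_stop=10); st()
jaws.grip(5,40); st(); env.hold(.2)
p=np.mean([monitor.current_ee_pos() for _ in range(8)],0); print(p)
print("y centre",probe([489.8,-177.4],1,117.8)); env.hold(.2); print("rest read",np.mean([monitor.current_ee_pos() for _ in range(8)],0).round(2)); st()
E
```

```text
t 14.0 tcp [ 489.7 -177.4  116.5] w 40.2 F [0.1 0.5 0.3] ff 0.0
t 14.3 tcp [ 490.3 -177.4  117.2] w 10.6 F [-0.1  0.6  4.4] ff 39.0
[ 490.2747194  -177.40826717  117.18354877]
1 1 True -174.67 [ 1.3 -1.  -0.4]
1 -1 True -177.34 [0.5 0.9 2.9]
y centre -176.00418617451112
rest read [ 489.69 -177.39  117.67]
t 16.4 tcp [ 489.7 -177.4  117.7] w 10.7 F [-0.7  1.   0.3] ff 39.3
```

The opening's centre by touch is (489.8, -176.0), and the measured play of 2.4 to 2.7 mm agrees with 10.4 minus 8. Next I'll release the pin centred and grip the cap along y and then along x, so it is centred in the hand.

```bash
python3 - <<'E'
from h import *
env.move_l([489.8,-176,117.5],rate=30); print(env.move_l([489.8,-176,115.5],rate=20,f_stop=8)); st()
jaws.grip(40); env.move_l([489.8,-176,150],rate=120)
env.move_ptp([493.5,80.5,110],Y); jaws.grip(82)
print(env.move_l([493.5,80.5,36],rate=100,f_stop=10)); st()
jaws.grip(30,20); st(); jaws.grip(82); 
env.move_l([493.5,80.5,110],rate=150); env.move_ptp([493.5,80.5,110],X)
print(env.move_l([493.5,80.5,36],rate=100,f_stop=10)); jaws.grip(30,20); st(); jaws.grip(30,80); st()
env.move_l([493.5,80.5,60],rate=60); env.move_l([493.5,80.5,190],rate=150); env.move_l([489.8,-176,190],rate=150); st()
d=snap("cap1",box=(130,110,290,260),s=4)
E
```

```text
False
t 16.9 tcp [ 489.9 -175.9  117.1] w 11.2 F [-4.8  1.7 14.3] ff 40.8
False
t 20.2 tcp [493.9  80.6  36.4] w 82.3 F [-0.1 -0.5 -0.1] ff 0.0
t 20.6 tcp [494.   80.6  36.7] w 50.2 F [-0.9 -0.3  6.3] ff 20.6
False
t 24.3 tcp [494.1  80.6  36.8] w 50.3 F [-1.1 -0.1  5.2] ff 20.5
t 24.5 tcp [494.1  80.6  37.1] w 48.5 F [-1.6 -0.7 11.5] ff 81.3
t 27.9 tcp [ 489.8 -175.4  190. ] w 48.8 F [ 0.3 -0.  -1.5] ff 82.4
```

View pics/cap1.png

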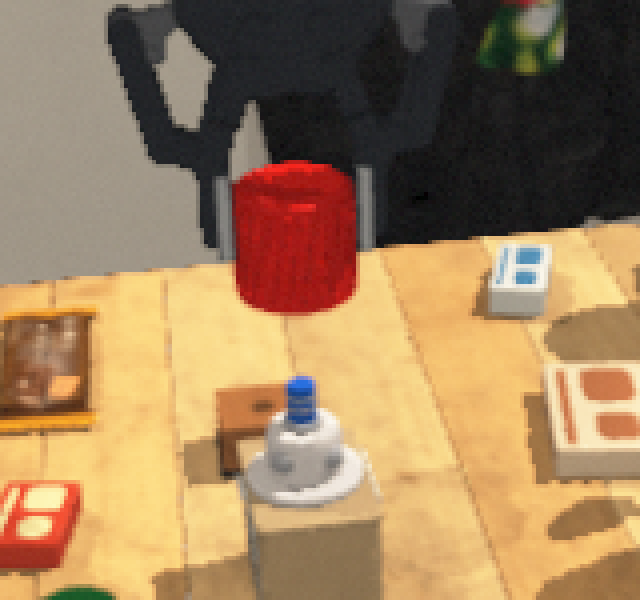

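The cap is level in the hand, at (296,237). The pin stands upright and seated at (302,400). Next I'll lower the cap carefully to just above the balls.

```bash
python3 - <<'E'
from h import *
x,y=489.8,-176.
env.move_l([x,y,140],rate=80); env.hold(.2); st()
print(env.move_l([x,y,120],rate=25,f_stop=6)); st(); env.hold(.2); st()
E
```

```text
t 28.9 tcp [ 490.3 -176.2  140.6] w 48.6 F [-0.1  0.4 -1.5] ff 82.4
False
t 29.9 tcp [ 489.9 -176.   120.1] w 48.7 F [ 0.6 -0.4 -0.7] ff 82.4
t 30.1 tcp [ 489.9 -176.   120.2] w 48.8 F [-1.5 -0.9 -0.3] ff 82.5
```

The rim is 5 mm below the stud top with no force, so the fit is well centred. Now I'll press it on.

```bash
python3 - <<'E'
from h import *
x,y=489.8,-176.
jaws.grip(30,110)
for z in (117,114,112,110,108,106,104,103): 
    h=env.move_l([x,y,z],rate=20,f_stop=40); st()
    if h: print("stop"); break
E
```

```text
t 30.6 tcp [ 489.9 -176.   117.2] w 48.5 F [-1.3  0.6  4.2] ff 114.2
t 30.9 tcp [ 489.6 -175.9  113.8] w 48.4 F [-1.4 -0.   1. ] ff 113.5
t 31.2 tcp [ 489.6 -175.9  111.5] w 48.2 F [ 1.   0.  -1.9] ff 113.4
t 31.4 tcp [ 489.4 -175.8  109.2] w 48.4 F [ 1.5 -0.4 -6.9] ff 114.1
t 31.7 tcp [ 489.3 -175.8  107.1] w 47.9 F [  1.6  -0.  -10.8] ff 114.7
t 31.9 tcp [ 489.7 -176.   106.1] w 48.1 F [ 0.8  1.4 -5.6] ff 115.3
t 32.2 tcp [ 490.2 -176.2  104.4] w 48.2 F [-0.3  0.2 -0.5] ff 115.3
t 32.4 tcp [ 490.1 -176.2  103.3] w 47.9 F [ 0.7 -0.  -0. ] ff 115.9
```

```bash
python3 - <<'E'
from h import *
x,y=489.8,-176.
for z in np.arange(102.5,96,-.5):
    env.move_l([x,y,z],rate=10); env.hold(.15); F=np.mean([monitor.current_wrist_force() for _ in range(6)],0); print(z,monitor.current_ee_pos()[2].round(1),F.round(1))
    if F[2]>22: break
env.hold(.8); st(); snap("home",box=(130,130,290,280),s=4)
E
```

```text
102.5 103.3 [-1.2  0.3  5.8]
102.0 103.2 [-2.2  0.8  9.9]
101.5 103.2 [-4.3  0.4 15.2]
101.0 103.2 [-6.8  1.9 18.5]
100.5 103.2 [-7.4  2.5 24.4]
t 35.2 tcp [ 490.2 -176.2  103.2] w 48.1 F [-7.7  2.2 24.4] ff 118.5
```

View pics/home.png

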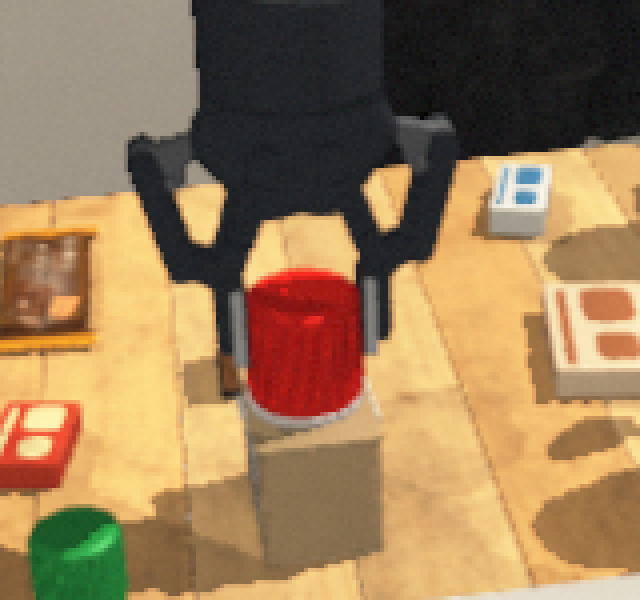

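The cap sits level on the flange: its rim at (305,415) meets the white flange. It is at a hard stop, with the hand pressing at 24 N and gripping firmly.

```bash
python3 - <<'E'
from h import *
print(order.close_job()); st()
E
```

```text
the job is handed in; nothing more can be done
None
the job is handed in; nothing more can be done
```

I handed the job in at about 35 s: the pin is fully in the collar, and the cap clicked on and sits fully home, with the hand still gripping it and pressing down at about 24 N; no verdict came back.

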